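# Wedge the self-closing kiln hatch open and take the annealed vase out

### The arm

A 7-joint arm with a two-finger parallel gripper is mounted at the origin on the work surface; the furniture and walls round the work are solid. World frame = base frame: x ahead of the robot, y to its left, z up, the work surface at z = 0. Lengths are in m, angles in rad, forces in N, time in s.
With the tool pointing down it reaches from about 0.425 to 0.825 m from the base axis. Payload 3.6 kg.
Tool frame: the origin (TCP) lies midway between the tips of the shut fingers; the grasp point (between the pads) lies 19 mm behind it (hold_point_z is the distance from the TCP to the grasp point, in m); z points along the fingers, y is the line along which they close (so a half turn about z gives the same grasp; the last joint's range is limited). The gripper opens to 85 mm and grips with 20 to 120 N. Pads are 22 mm wide; open, the fingers measure 114 mm over their backs; the gripper's body (76 mm by 85 mm) begins 54 mm behind the grasp point. The pads swing forward as they close: fully open they stand 13 mm farther back than shut.
Start: joints at [1.181, 0.615, -0.013, 1.423, 0.008, 1.103, -0.04], TCP at [0.231, -0.608, 0.211] pointing down, gripper open.
Joint ranges: [-3.12, 3.12], [-0.3, 2.06], [-1.34, 1.32], [0.26, 2.42], [-1.36, 4.5], [0.01, 1.98], [-2.84, 2.84]. Speed limits (rad/s): [2.79, 2.79, 3.14, 3.14, 3.14, 3.14, 3.14].

### API

Orientations are given as [roll, pitch, yaw] about the fixed x, y, z axes, in that order (R = Rz(yaw) Ry(pitch) Rx(roll)).
In Python, from rig import get_obs, capture, camera_info, close_job, find_in, pinpoint, hold_point_z gives the robot as it stands.
- The arm moves only by the tool move_arm, never from a script. Its argument "series" is a list of rows, each a list of 3 entries, a list of its own where there are three numbers: the opening, from 0 (shut) to 1 (fully open), then the shift along the world's x, y, z in units of 0.2 m (1.0 is 0.2 m), then the turn about the world's z in units of 90 degrees (1.0 is 90 degrees). A call has 1 to 5 rows; each row is the pose to reach, as a shift and turn from the pose commanded when the call began; what a row does not reach only later rows make up. A row lasts 1/8 s, in which the tool goes at most 62.5 mm and 10.7 degrees, less where a joint would pass 70% of its speed; a pose out of reach is approached as far as the arm can. A call with a number of a shift or a turn outside -1 to 1 is refused whole. A call with a gripper value outside its range is refused whole. The fingers move at their own pace and stop on an object; "force" is the grip in N (left out, the last holds). Time passes only in rows, so rows that repeat a pose let the fingers close. It gives the time, the measured TCP pose, the force, the opening and the grip force at its end, in the units of the state.
- get_obs(): the state, without advancing time (a new reading comes with each control period).
- capture(name): name is "side" or "top"; returns (picture, depth): 420x560x3 uint8, red, green, blue; 420x560 float32, m along the optical axis (not along the pixel's ray), 0 where there is no reading.
- camera_info(name): a dict with "fx", "fy", "cx", "cy" (pixels), "R" (3x3) and "t" (3): a world point X has camera coordinates R X + t. Camera axes: x right, y down, z forward; pixel columns grow to the right and rows downward; lengths in m; the calibration is good to about 2 mm. A picture is of the moment at which its call begins. camera_info takes no time and is no camera call.
- close_job(): hands the job in; it is judged then, once.
Trained networks look in the newest picture that a camera, given by its name, has taken for a name from the list of things; names that differ only in an ending like _2 or _b are one class to them, and where a whole thing is asked for, a point or a joint stands for the part that bears it (a point fixed in the world has none). Each returns a list of dicts, best first, with "confidence" (0 to 1); they miss things now and then, are a little off and sometimes report something else, mostly with a low value. They report only what shows in the picture. A call takes as long as a camera call.
- find_in(thing, camera): "location" ([column, row] in pixels, amid what is visible of it).
- pinpoint(thing, camera): "location" ([column, row] in pixels: a listed point, or the origin of a listed thing).
The state is a dict: "time": time; "qpos": joint angles; "qvel": joint speeds; "effort": joint torques, N m; "eef_pos": TCP position; "orientation": TCP orientation; "ft_force": force on the tool from outside, world axes, zero at the start; "moment": the same for the moment, N m; "gripper_width": opening from 0.0 (shut) to 1.0 (fully open); "gripper_force": force on a finger pad.
Only numpy, scipy, OpenCV 4.12 (cv2) and the standard library are available. Lean on these libraries where they do the work, as an engineer would, in place of code of your own. Each camera call takes 0.05 s, during which the arm holds its last target. There are 200 camera calls.

### The job

The annealing kiln has cooled, but the sliding hatch on its top springs shut as soon as it is let go. Push the hatch nearly all the way back with the steel wedge and leave the wedge on the front track under the hatch's edge, so that the hatch stays open by itself; then lift the small glass vase out of the kiln and set it down gently, upright, on the middle of the graphite plate. Leave the hatch wedged open and do not disturb the mug or the frit jar.

Things in the scene. Friction and masses are not known exactly. Their poses are not given: they have to be found in the camera images.
- kiln: Fixed bench kiln: grey sheet-steel box lined with cream fire-brick, 200 x 200 mm, 150 mm high, white control box low on its front. Origin: centre of its footprint at bench level; x from front to rear, y to its left (seen from the front), z up. A return-spring tube lies along the top of the rear edge (x +112, up to z 170 mm). Two flat tracks run over the deck and on past the right side to y -222 mm.
- mouth (a point): Centre of the kiln's mouth, at deck height (kiln x +10, y 0, z 150 mm); kiln's axes. The mouth is a rectangle 120 x 120 mm (x and y each +-60 mm from this point) over a chamber with upright walls; its level floor is 94 mm below the deck.
- track_front (a point): Middle of the flat steel front track, on its upper face, which is level with the deck (kiln x -76, y 0, z 150 mm); kiln's axes. The track is 48 mm wide (x), runs along y, and lies between the mouth and the kiln's front edge. The wedge belongs on it.
- hatch (a joint): Sliding hatch over the mouth: steel plate 190 (kiln x) by 150 mm (kiln y), 16 mm thick, underside 10 mm above deck and tracks, rod handle up to 54 mm above the deck. Value in m: 0 shut, 0.170 fully back; it opens along the kiln's -y. A damped spring shuts it with 3 to 5 N. Under it the front track is clear for the first 35 mm from the trailing edge.
- hatch_edge (a point): Lower corner of the hatch's trailing edge (its left, +y, edge: the one to push on), over the middle of the front track and 10 mm above it; the edge face rises 16 mm from here. Kiln's axes; it moves with the hatch. With the hatch shut it is at kiln x -76, y +75, z 160 mm.
- wedge: Loose plain steel door-type wedge, 100 mm long, 34 mm wide between upright flanks, 0.4 kg; flat underside, 5 mm thick at the toe, rising evenly (14 degrees) to 29 mm at the heel. Origin: centre of its underside; x from heel (-50 mm) to toe (+50 mm), z up. Lying on the front track, toe along the kiln's -y, the hatch edge rides up it to about 20 mm from the toe and stops.
- vase: Loose small thick-walled green glass bottle vase, 86 mm high, 0.13 kg: round body of 48 mm diameter up to 40 mm, shoulder, then a straight round collar of 34 mm diameter from 54 mm up to the rim. Origin: centre of its underside, z up. It starts upright on the chamber floor, its rim 8 mm below the deck.
- plate: Loose plain black graphite plate lying flat on the bench, 75 mm (its x) by 110 mm (its y), 16 mm thick, 0.24 kg. Origin: centre of its underside, z up.
- mug: Bystander: white mug, 91 mm high, on the bench. Origin: centre of its underside.
- frit_jar: Bystander: small jar with a broad screw lid, 52 mm diameter, 62 mm high, on the bench. Origin: centre of its underside.

How it is judged:
By the outcome, as a careful person would: the job done as asked, in the order asked, and still so for the second after the job is handed in, with the robot touching nothing.
It also fails if it takes over 64 s, if anything falls off the work surface, if the arm or the gripper's body presses on something with over 40 N, if the wrist force passes 120 N, or if a joint passes its speed limit or range.

## Working session

There is one attempt and no reset: what is moved stays moved. The work goes in short steps, Python scripts to look and compute and a tool call to move; the robot and the scene stay as the last step left them, time stands still between calls to the robot, and variables do not carry over. Pictures are saved under pics/ and viewed, at most 10 in all, crops included, and the job is handed in when it is done.

Besides the shell and the picture viewer there is one more tool, called after "Request:" by a JSON object that holds its "op" and its "data", one argument or row to a line. move_arm: Moves the arm, as the interface text tells. Shifts and turns lie within -1 to 1; 1 stands for 0.2 m of shift or 90 degrees of turn. Its arguments: {"type":"object","properties":{"series":{"type":"array","items":{"type":"array"}},"force":{"type":"number"}},"required":["series"]}

```bash
mkdir -p pics
cat > h.py <<'E'
import numpy as np, cv2
from rig import *
def snap(n,f=None):
    p,d=capture(n)
    if f: cv2.imwrite('pics/'+f,p[:,:,::-1])
    return p,d
def ray(n,px):
    c=camera_info(n);R=np.array(c['R']);t=np.array(c['t'])
    v=R.T@np.array([(px[0]-c['cx'])/c['fx'],(px[1]-c['cy'])/c['fy'],1.]);return -R.T@t,v
def at_depth(n,px,d):
    o,v=ray(n,px);u,w=int(round(px[0])),int(round(px[1]));k=d[max(w-1,0):w+2,max(u-1,0):u+2];k=k[k>0]
    return o+v*np.median(k) if len(k) else None
def at_z(n,px,z):
    o,v=ray(n,px);return o+v*(z-o[2])/v[2]
def cloud(n,d):
    c=camera_info(n);R=np.array(c['R']);t=np.array(c['t']);v,u=np.indices(d.shape)
    P=np.stack([(u-c['cx'])/c['fx']*d,(v-c['cy'])/c['fy']*d,d],-1)
    P=(P-t)@R; P[d<=0]=np.nan; return P
E
cat > m.py <<'E'
from h import *
np.set_printoptions(precision=4,suppress=True)
for n in ['top','side']:
    p,d=snap(n,n+'0.png'); np.save(n+'d.npy',d)
    print(n,'cam',ray(n,(280,210))[0])
    for th in ['kiln','mouth','track_front','hatch_edge','wedge','vase','plate','mug','frit_jar']:
        r=pinpoint(th,n)[:1]
        for q in r: print(th,q['confidence'],np.round(q['location'],1),at_depth(n,q['location'],d),at_z(n,q['location'],0.)[:2],at_z(n,q['location'],.15)[:2])
o=get_obs();print(o['time'],o['eef_pos'],o['orientation'],hold_point_z)
E
python3 m.py
```

```text
top cam [ 0.2857 -0.0261  1.6607]
kiln 0.82 [371.1 213.7] [ 0.4399 -0.3403  0.1771] [ 0.4583 -0.3778] [ 0.4427 -0.3461]
mouth 0.57 [383.2 206.6] [ 0.461  -0.3767  0.1754] [ 0.4817 -0.4181] [ 0.464  -0.3827]
track_front 0.67 [367.7 229.9] [ 0.3926 -0.3297  0.1754] [ 0.4053 -0.3656] [ 0.3945 -0.3349]
hatch_edge 0.83 [348.3 219.4] [ 0.4236 -0.274   0.1727] [ 0.4396 -0.3028] [ 0.4257 -0.2778]
wedge 0.58 [199.3 221.1] [0.4321 0.1795 0.0178] [0.4337 0.1817] [0.4204 0.163 ]
plate 0.91 [270.8 219.2] [ 0.4387 -0.0499  0.0145] [ 0.4401 -0.0501] [ 0.4261 -0.0479]
mug 0.72 [157.3 240.3] [0.3711 0.3145 0.007 ] [0.3715 0.316 ] [0.3638 0.2851]
frit_jar 0.59 [162.7 207.1] [0.4722 0.289  0.0605] [0.4793 0.3009] [0.4618 0.2714]
side cam [0.2543 0.8413 0.589 ]
kiln 0.79 [291.  194.7] [ 0.4234 -0.2363  0.0491] [ 0.4388 -0.3343] [ 0.3918 -0.0349]
mouth 0.89 [288.1 146. ] [ 0.4491 -0.2976  0.1761] [ 0.5322 -0.7834] [ 0.4614 -0.3696]
track_front 0.61 [308.6 155. ] [ 0.3876 -0.3034  0.1524] [ 0.4342 -0.7032] [ 0.3883 -0.3098]
hatch_edge 0.74 [290.9 158.7] [ 0.4336 -0.2647  0.1504] [ 0.4951 -0.644 ] [ 0.4338 -0.2657]
wedge 0.86 [250.4 296.9] [0.4081 0.2758 0.0892] [0.4355 0.1749] [0.3893 0.3446]
plate 0.64 [267.1 240. ] [ 0.4468 -0.0295  0.0158] [ 0.4521 -0.0534] [0.4017 0.1744]
mug 0.92 [263.3 353.3] [0.367  0.3415 0.0261] [0.3723 0.3183] [0.3422 0.4515]
frit_jar 0.67 [215.3 336.2] [0.4616 0.3225 0.0247] [0.4706 0.2998] [0.4155 0.4377]
1.0 [ 0.2307 -0.6077  0.2109] [-3.1416  0.      0.3629] 0.0187
```

View pics/top0.png

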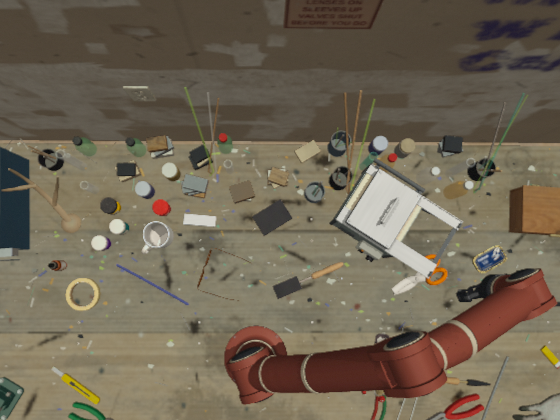

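View pics/side0.png

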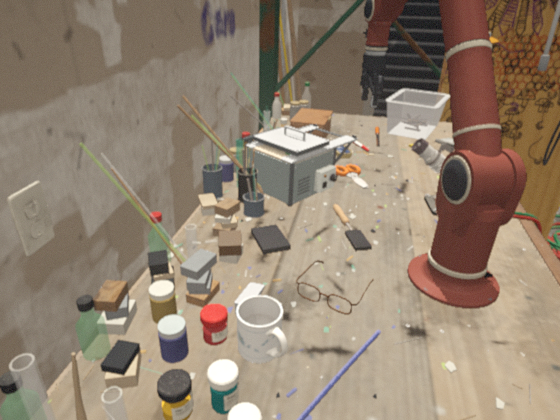

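The top picture shows the kiln at (383,205) with its tracks running to lower right, the white wedge at (199,220), black plate at (271,218), red-lidded jar at (162,207) and mug at (157,235). The side picture agrees. Next I fit the poses from depth.

```bash
cat > f.py <<'E'
from h import *
np.set_printoptions(precision=4,suppress=True)
d=np.load('topd.npy');P=cloud('top',d)
v,u=np.indices(d.shape)
def rect(m,name):
    m=m.astype(np.uint8);n,l,s,c=cv2.connectedComponentsWithStats(m)
    k=1+np.argmax(s[1:,4]);q=P[l==k];r=cv2.minAreaRect((q[:,:2]*1000).astype(np.float32))
    print(name,len(q),'c',r[0],'size',r[1],'ang',r[2],'z',np.median(q[:,2]));print(cv2.boxPoints(r)/1000);return q
Z=P[...,2]
kb=(u>325)&(u<470)&(v>155)&(v<285)
rect(kb&(abs(Z-.176)<.006),'hatch')
q=rect(kb&(abs(Z-.15)<.008),'deck/tracks')
# in kiln axes: track ends
rect((abs(u-270)<30)&(abs(v-218)<25)&(Z>.009)&(Z<.03),'plate')
w=rect((abs(u-199)<22)&(abs(v-220)<12)&(Z>.004)&(Z<.04),'wedge')
A=np.c_[w[:,:2]-w[:,:2].mean(0),np.ones(len(w))];print('slope',np.linalg.lstsq(A,w[:,2],rcond=None)[0])
rect((abs(u-160)<12)&(abs(v-207)<12)&(Z>.05)&(Z<.08),'jar')
rect((abs(u-155)<22)&(abs(v-235)<22)&(Z>.08)&(Z<.1),'mug')
p=cv2.imread('pics/top0.png')
cv2.imwrite('pics/crop0.png',cv2.hconcat([cv2.resize(p[155:285,325:470],None,fx=4,fy=4,interpolation=2)[:520,:],np.zeros((520,10,3),np.uint8),cv2.resize(p[190:255,140:195+30],None,fx=2.4,fy=8,interpolation=2)[:520]]))
E
python3 f.py
```

```text
hatch 2935 c (458.1168212890625, -377.6593322753906) size (150.35992431640625, 192.89651489257812) ang 57.18292236328125 z 0.1755866133271096
[[ 0.3363 -0.3886]
 [ 0.4984 -0.4931]
 [ 0.5799 -0.3667]
 [ 0.4178 -0.2622]]
deck/tracks 2341 c (424.4826965332031, -426.90875244140625) size (324.9442138671875, 205.9545135498047) ang 56.97541427612305 z 0.14877577308444873
[[ 0.2496 -0.507 ]
 [ 0.4223 -0.6193]
 [ 0.5994 -0.3468]
 [ 0.4267 -0.2346]]
plate 748 c (446.8277282714844, -52.249656677246094) size (75.3055648803711, 110.19841766357422) ang 31.350759506225586 z 0.015692367113434427
[[ 0.386  -0.0248]
 [ 0.4433 -0.1189]
 [ 0.5076 -0.0797]
 [ 0.4503  0.0144]]
wedge 361 c (437.7276306152344, 185.95358276367188) size (128.32733154296875, 46.926639556884766) ang 81.8027572631836 z 0.01630278682287062
[[0.4054 0.1258]
 [0.4518 0.1191]
 [0.4701 0.2461]
 [0.4237 0.2528]]
slope [0.008  0.1781 0.0167]
jar 219 c (474.0408935546875, 297.42889404296875) size (50.116146087646484, 47.644447326660156) ang 87.1959457397461 z 0.061438754891753426
[[0.449  0.2736]
 [0.4966 0.2712]
 [0.4991 0.3213]
 [0.4515 0.3236]]
mug 141 c (386.4858093261719, 304.0415344238281) size (80.14779663085938, 80.2304458618164) ang 2.4048640727996826 z 0.08744315563403135
[[0.3448 0.3424]
 [0.3481 0.2623]
 [0.4282 0.2656]
 [0.4248 0.3458]]
```

View pics/crop0.png

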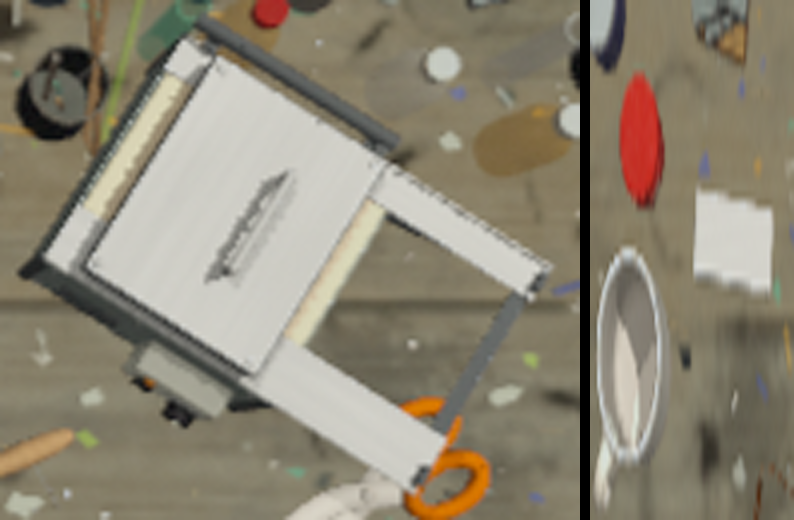

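The crop shows the hatch shut with the handle across its middle and the front track nearest the robot. Kiln yaw is about -32.8°, with its origin near (0.457, -0.376). I'll refine the wedge by colour.

```bash
cat > w.py <<'E'
from h import *
np.set_printoptions(precision=4,suppress=True)
for n,(c0,c1,r0,r1),dd in [('top',(178,222,208,232),'topd.npy'),('side',(230,270,278,312),'sided.npy')]:
    p=cv2.imread('pics/%s0.png'%n);hsv=cv2.cvtColor(p,cv2.COLOR_BGR2HSV);d=np.load(dd);P=cloud(n,d)
    m=np.zeros(p.shape[:2],np.uint8);m[r0:r1,c0:c1]=((hsv[...,2]>165)&(hsv[...,1]<40))[r0:r1,c0:c1]
    k,l,s,_=cv2.connectedComponentsWithStats(m);q=P[l==1+np.argmax(s[1:,4])];q=q[np.isfinite(q[:,0])]
    r=cv2.minAreaRect((q[:,:2]*1000).astype(np.float32));print(n,len(q),r,'z',q[:,2].min(),q[:,2].max())
    A=np.c_[q[:,:2]-q[:,:2].mean(0),np.ones(len(q))];print('slope',np.linalg.lstsq(A,q[:,2],rcond=None)[0],q.mean(0))
E
python3 w.py
```

```text
top 332 ((437.45294189453125, 179.4177703857422), (99.99614715576172, 33.79652786254883), 85.89266967773438) z -0.008327618646370868 0.036387332205554006
slope [0.0088 0.2617 0.0164] [0.4373 0.1792 0.0164]
side 799 ((423.1842041015625, 217.68310546875), (73.91731262207031, 196.86436462402344), 12.28875732421875) z -0.002987164958500686 0.0908281968127737
slope [-0.2795  0.4745  0.0471] [0.4155 0.2304 0.0471]
```

Request:
{"op": "move_arm", "data": {
  "series": [
    [1,[0.2,0.2,0.3],0.1],
    [1,[0.4,0.4,0.5],0.2],
    [1,[0.6,0.6,0.6],0.3],
    [1,[0.8,0.8,0.6],0.35],
    [1,[1,1,0.6],0.4]
  ]
}}

```text
time: 1.62
eef_pos: [0.4254, -0.4134, 0.332]
orientation: [3.139, 0.001, 0.993]
ft_force: [-0.1, -0.4, -0.4]
gripper_width: 1.002
gripper_force: 0.0
```

Request:
{"op": "move_arm", "data": {
  "series": [
    [1,[0.1,0.25,0],0.1],
    [1,[0.1,0.5,0],0.15],
    [1,[0.1,0.75,0],0.2],
    [1,[0.1,1,0],0.25],
    [1,[0.1,1,0],0.28]
  ]
}}

```text
time: 2.25
eef_pos: [0.4447, -0.2091, 0.3316]
orientation: [3.14, -0.001, 1.442]
ft_force: [0.8, -0.7, 0.8]
gripper_width: 0.996
gripper_force: 0.0
```

Wedge found cleanly: centre (0.4375, 0.1794), 100 × 34 mm, heel toward +y.

Request:
{"op": "move_arm", "data": {
  "series": [
    [1,[0,0.28,0],0.043],
    [1,[0,0.56,0],0.043],
    [1,[0,0.84,0],0.043],
    [1,[-0.03,1,-0.1],0.043],
    [1,[-0.058,1,-0.3],0.043]
  ]
}}

```text
time: 2.88
eef_pos: [0.4337, -0.0108, 0.2718]
orientation: [3.136, -0.001, 1.505]
ft_force: [1.0, -2.0, -1.3]
gripper_width: 1.005
gripper_force: 0.0
```

Request:
{"op": "move_arm", "data": {
  "series": [
    [1,[0,0.28,-0.1],0],
    [1,[0,0.56,-0.25],0],
    [1,[0,0.84,-0.45],0],
    [1,[0,1,-0.7],0],
    [1,[0,1,-0.85],0]
  ]
}}

```text
time: 3.5
eef_pos: [0.4316, 0.1892, 0.0991]
orientation: [-3.141, -0.002, 1.504]
ft_force: [-0.2, -1.1, 0.3]
gripper_width: 1.002
gripper_force: 0.0
```

```bash
cat > l.py <<'E'
from h import *
import sys
for n in sys.argv[1].split(','):
    p,d=snap(n)
    c=[int(x) for x in sys.argv[3].split(',')]
    cv2.imwrite('pics/'+sys.argv[2],cv2.resize(p[c[2]:c[3],c[0]:c[1],::-1],None,fx=4,fy=4,interpolation=2))
o=get_obs();print({k:np.round(o[k],4) for k in['time','eef_pos','orientation','qpos','ft_force','gripper_width']})
E
python3 l.py side g1.png 180,330,200,340
```

```text
{'time': np.float64(3.55), 'eef_pos': array([0.4293, 0.1864, 0.0959]), 'orientation': array([-3.1339e+00,  2.5000e-03,  1.5024e+00]), 'qpos': array([-0.1466,  0.5461, -0.4473,  2.0508,  0.3853,  0.6333, -0.9217]), 'ft_force': array([-0.4109, -0.8222, -1.8881]), 'gripper_width': np.float64(0.9991)}
```

View pics/g1.png

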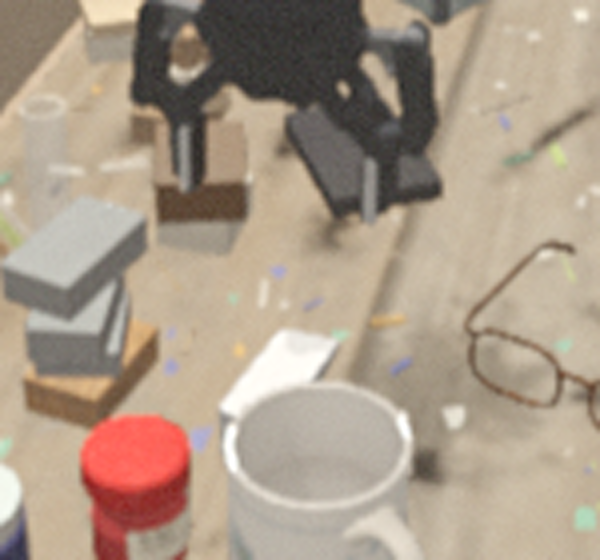

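The picture shows the open fingers behind and above the white wedge (crop 280,370), with the mug in front and the red jar to its left. Next: slow down, settle and compare measured with commanded.

Request:
{"op": "move_arm", "data": {
  "series": [
    [0.75,[0,0.045,-0.1],0],
    [0.75,[0,0.045,-0.2],0],
    [0.75,[0,0.045,-0.2],0],
    [0.75,[0,0.045,-0.2],0]
  ]
}}

```text
time: 4.05
eef_pos: [0.4332, 0.1946, 0.0617]
orientation: [3.14, -0.001, 1.498]
ft_force: [0.0, -1.1, -0.3]
gripper_width: 0.749
gripper_force: 0.0
```

Run:
```python
from h import *
e=[]
for i in range(3): capture('top'); o=get_obs(); e.append(np.r_[o['eef_pos'],o['orientation'],o['time']])
print(np.round(e,4))
```

```text
[[ 4.3330e-01  1.9470e-01  6.1800e-02  3.1396e+00 -1.0000e-03  1.4976e+00
   4.1000e+00]
 [ 4.3320e-01  1.9470e-01  6.1700e-02  3.1397e+00 -9.0000e-04  1.4978e+00
   4.1500e+00]
 [ 4.3310e-01  1.9470e-01  6.1600e-02  3.1398e+00 -9.0000e-04  1.4979e+00
   4.2000e+00]]
```

Steady state is (0.4332, 0.1947, 0.0617); correct from the measured pose, descend and grip.

Request:
{"op": "move_arm", "data": {
  "series": [
    [0.75,[0.03,0.033,0],0],
    [0.75,[0.03,0.033,-0.15],0],
    [0.75,[0.03,0.033,-0.25],0],
    [0.75,[0.03,0.033,-0.29],0],
    [0.75,[0.03,0.033,-0.29],0]
  ]
}}

```text
time: 4.82
eef_pos: [0.4386, 0.2016, 0.0026]
orientation: [-3.141, -0.0, 1.499]
ft_force: [0.3, 0.0, 0.6]
gripper_width: 0.753
gripper_force: 0.0
```

Request:
{"op": "move_arm", "data": {
  "series": [
    [0.2,[0,0,0],0],
    [0.2,[0,0,0],0],
    [0.2,[0,0,0],0],
    [0.2,[0,0,0],0],
    [0.2,[0,0,0],0]
  ],
  "force": 60
}}

```text
time: 5.45
eef_pos: [0.4384, 0.2007, 0.0039]
orientation: [3.141, 0.001, 1.498]
ft_force: [-2.2, -2.0, 9.5]
gripper_width: 0.203
gripper_force: 4.5
```

```bash
python3 l.py side g2.png 200,320,220,330
```

```text
{'time': np.float64(5.5), 'eef_pos': array([0.4383, 0.2007, 0.0039]), 'orientation': array([3.1408e+00, 9.0000e-04, 1.4983e+00]), 'qpos': array([-0.2706,  0.711 , -0.307 ,  2.0853,  0.5118,  0.4171, -1.0533]), 'ft_force': array([-1.7835, -1.3016,  8.6617]), 'gripper_width': np.float64(0.2039)}
```

View pics/g2.png

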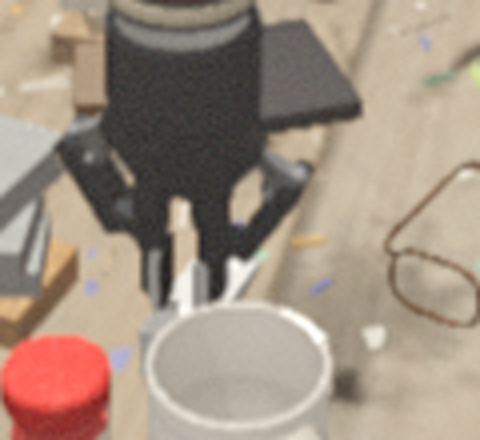

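The fingers appear beside the wedge (crop 155–205, 290) and the wedge has not moved, but the squeeze is weak. Close fully.

Request:
{"op": "move_arm", "data": {
  "series": [
    [0,[0,0,0],0],
    [0,[0,0,0],0],
    [0,[0,0,0],0]
  ],
  "force": 60
}}

```text
time: 5.88
eef_pos: [0.4391, 0.2008, 0.0038]
orientation: [3.14, 0.0, 1.498]
ft_force: [-0.7, -1.5, 6.2]
gripper_width: 0.001
gripper_force: 3.4
```

Run:
```python
from h import *
p,d=snap('side');q,e=snap('top')
a=cv2.resize(p[240:330,210:290,::-1],None,fx=5,fy=5,interpolation=2)
b=cv2.resize(q[195:255,165:230,::-1],None,fx=6,fy=6,interpolation=2)
h=max(a.shape[0],b.shape[0]);f=lambda x:cv2.copyMakeBorder(x,0,h-x.shape[0],0,6,0)
cv2.imwrite('pics/g3.png',cv2.hconcat([f(a),f(b)]))
```

```text
(no output)
```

View pics/g3.png

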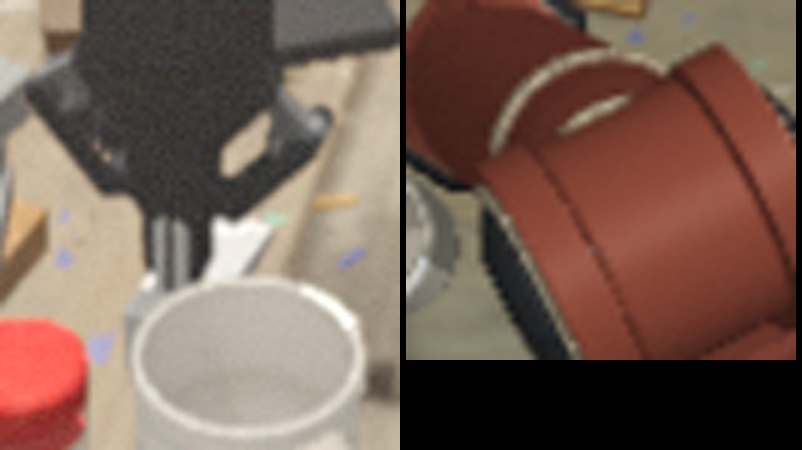

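The shut fingers stand in front of the wedge's middle (crop 175,270), with wedge showing on both sides. Either they are on top of it or off position, so I'll check the real finger position by depth.

Run:
```python
from h import *
np.set_printoptions(precision=4,suppress=True)
p,d=snap('side');P=cloud('side',d)
for r in range(280,300,2): print(r,[ (c,np.round(P[r,c]*1000),int(p[r,c].mean())) for c in (238,241,244,247,250,256)])
o=get_obs();print(o['eef_pos'],o['time'])
```

```text
280 [(238, array([451., 212.,  71.]), 57), (241, array([445., 212.,  72.]), 54), (244, array([441., 205.,  67.]), 57), (247, array([432., 213.,  75.]), 55), (250, array([426., 214.,  77.]), 58), (256, array([413., 216.,  82.]), 56)]
282 [(238, array([451., 211.,  65.]), 95), (241, array([445., 212.,  67.]), 57), (244, array([441., 203.,  61.]), 61), (247, array([432., 214.,  71.]), 56), (250, array([426., 213.,  71.]), 57), (256, array([413., 217.,  77.]), 51)]
284 [(238, array([453., 208.,  57.]), 121), (241, array([445., 213.,  63.]), 123), (244, array([440., 208.,  60.]), 88), (247, array([431., 216.,  68.]), 63), (250, array([427., 209.,  63.]), 52), (256, array([413., 215.,  70.]), 152)]
286 [(238, array([453., 206.,  50.]), 120), (241, array([445., 211.,  56.]), 142), (244, array([439., 211.,  58.]), 101), (247, array([433., 211.,  58.]), 113), (250, array([427., 210.,  59.]), 42), (256, array([431., 146.,   8.]), 246)]
288 [(238, array([453., 208.,  47.]), 117), (241, array([445., 212.,  51.]), 142), (244, array([439., 212.,  53.]), 98), (247, array([433., 210.,  53.]), 110), 
[... 595 characters left out ...]
 (241, array([446., 209.,  34.]), 156), (244, array([438., 214.,  39.]), 98), (247, array([433., 209.,  37.]), 107), (250, array([427., 210.,  38.]), 111), (256, array([422., 181.,  15.]), 234)]
296 [(238, array([462., 178.,  -1.]), 215), (241, array([445., 212.,  31.]), 175), (244, array([439., 212.,  32.]), 96), (247, array([432., 213.,  34.]), 129), (250, array([426., 213.,  35.]), 186), (256, array([399., 271.,  89.]), 215)]
298 [(238, array([452., 212.,  24.]), 184), (241, array([446., 209.,  23.]), 166), (244, array([439., 213.,  28.]), 154), (247, array([413., 280.,  89.]), 211), (250, array([408., 278.,  88.]), 188), (256, array([399., 271.,  84.]), 176)]
[0.4391 0.2008 0.0039] 6.025
```

Depth shows the shut tips really at z ≈ 0.025 while 0.004 is reported, so they rest on the wedge with x and y right. The height reading is about 20 mm low. I'll open, go lower while watching the force, then grip.

Request:
{"op": "move_arm", "data": {
  "series": [
    [0.75,[0,0,0],0],
    [0.75,[0,0,0],0],
    [0.75,[0,0,0],0],
    [0.75,[0,0,-0.05],0],
    [0.75,[0,0,-0.09],0]
  ]
}}

```text
time: 6.65
eef_pos: [0.4379, 0.2011, -0.0163]
orientation: [-3.141, 0.0, 1.499]
ft_force: [0.0, 0.3, -0.0]
gripper_width: 0.744
gripper_force: 0.0
```

Request:
{"op": "move_arm", "data": {
  "series": [
    [0.75,[0,0,0],0],
    [0.3,[0,0,0],0],
    [0,[0,0,0],0],
    [0,[0,0,0],0],
    [0,[0,0,0],0]
  ],
  "force": 60
}}

```text
time: 7.28
eef_pos: [0.4382, 0.2014, -0.015]
orientation: [-3.142, -0.0, 1.499]
ft_force: [-1.5, -0.5, 5.2]
gripper_width: 0.382
gripper_force: 61.3
```

Gripped: width 0.38 is about 33 mm, at 61 N. Lift and carry toward the kiln, turning -28.7°.

Request:
{"op": "move_arm", "data": {
  "series": [
    [0,[0,0,0.15],0],
    [0,[0,0,0.35],0],
    [0,[0,0,0.6],0],
    [0,[0,-0.15,0.8],0],
    [0,[0,-0.3,1],0]
  ]
}}

```text
time: 7.9
eef_pos: [0.4378, 0.1398, 0.1851]
orientation: [-3.14, 0.001, 1.499]
ft_force: [1.8, -1.0, -3.9]
gripper_width: 0.379
gripper_force: 61.3
```

Request:
{"op": "move_arm", "data": {
  "series": [
    [0,[0.03,-0.2,0.1],-0.06],
    [0,[0.06,-0.4,0.25],-0.12],
    [0,[0.1,-0.6,0.3],-0.18],
    [0,[0.14,-0.8,0.3],-0.25],
    [0,[0.18,-1,0.3],-0.319]
  ]
}}

```text
time: 8.52
eef_pos: [0.4735, -0.0605, 0.2438]
orientation: [-3.14, 0.001, 0.993]
ft_force: [0.8, 0.7, -4.0]
gripper_width: 0.385
gripper_force: 61.2
```

Request:
{"op": "move_arm", "data": {
  "series": [
    [0,[0.02,-0.2,0],0],
    [0,[0.04,-0.4,0],0],
    [0,[0.04,-0.6,0],0],
    [0,[0.04,-0.7,0],0],
    [0,[0.04,-0.7,0],0]
  ]
}}

```text
time: 9.15
eef_pos: [0.4815, -0.1997, 0.2437]
orientation: [-3.139, 0.0, 0.994]
ft_force: [-0.2, 0.8, -4.1]
gripper_width: 0.378
gripper_force: 61.2
```

Held at the kiln's left side, in line with the track to under 1 mm. Lower partway and measure the wedge and hatch heights from the side camera.

Request:
{"op": "move_arm", "data": {
  "series": [
    [0,[0,0,-0.15],0],
    [0,[0,0,-0.3],0],
    [0,[0,0,-0.45],0],
    [0,[0,0,-0.45],0],
    [0,[0,0,-0.45],0]
  ]
}}

```text
time: 9.78
eef_pos: [0.4836, -0.1974, 0.1558]
orientation: [3.14, -0.001, 1.0]
ft_force: [0.7, -0.9, -3.5]
gripper_width: 0.381
gripper_force: 61.2
```

Run:
```python
from h import *
np.set_printoptions(precision=1,suppress=True)
p,d=snap('side');P=cloud('side',d);np.save('sd.npy',d)
c=[240,330,110,185]
cv2.imwrite('pics/g4.png',cv2.resize(p[c[2]:c[3],c[0]:c[1],::-1],None,fx=8,fy=8,interpolation=2))
K=P-np.array([.4576,-.3757,0]);kx=np.array([.8403,-.5421]);ky=np.array([.5421,.8403])
x=K[...,:2]@kx;y=K[...,:2]@ky;z=P[...,2]
m=(abs(x+.076)<.025)&(y>.08)&(y<.25)&(z>.12)
for a in np.arange(.08,.25,.01):
    s=m&(y>=a)&(y<a+.01)
    if s.sum(): print(round(a,3),s.sum(),np.percentile(z[s],[2,50,98])*1000,np.percentile(x[s],[2,98])*1000)
print(get_obs()['eef_pos'],get_obs()['ft_force'])
```

```text
0.08 24 [129.4 149.1 150.8] [-100.9  -60.8]
0.09 109 [120.9 137.4 175.5] [-96.4 -51.5]
0.1 34 [121.2 143.5 177.9] [-100.   -58.7]
0.11 22 [170.4 179.6 466.4] [-97.9 -65.7]
0.12 36 [171.1 452.3 470.5] [-100.2  -79.5]
0.13 41 [170.9 445.2 465. ] [-98.9 -78.5]
0.14 22 [169.4 187.8 459.5] [-100.9  -72.1]
0.15 61 [177.4 229.2 445.4] [-100.2  -53.7]
0.16 71 [172.  218.1 445.6] [-100.9  -54.5]
0.17 330 [177.1 250.1 296.6] [-100.7  -51.9]
0.18 244 [175.2 276.1 425.1] [-100.8  -53.7]
0.19 731 [173.5 375.6 529.2] [-100.1  -57. ]
0.2 431 [152.  445.2 524.7] [-99.9 -53.8]
0.21 305 [455.  482.2 511.1] [-96.6 -56.7]
[ 0.5 -0.2  0.2] [ 1.3  0.1 -3.5]
```

View pics/g4.png

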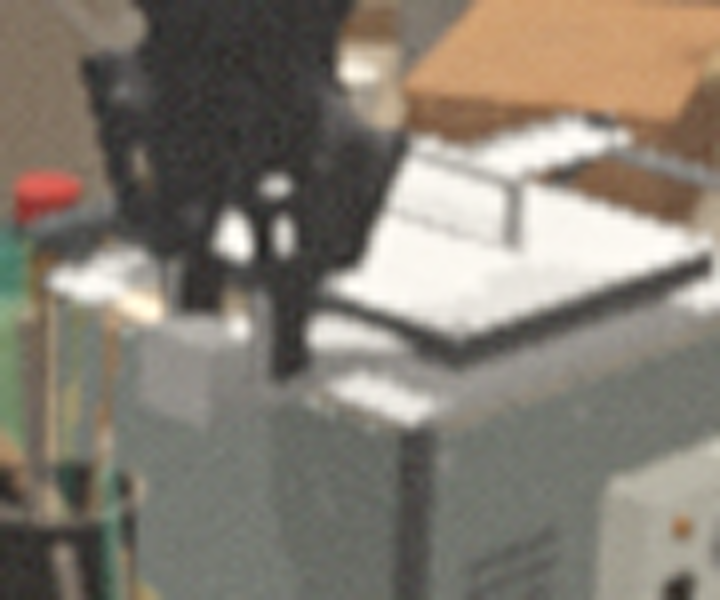

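The crop shows the wedge (heel at 180,370) held level, left of the hatch edge (350,310) and above the track end (380,395). Its flank bottom is at z ≈ 0.170. Lower by 19 mm, watching the force.

Request:
{"op": "move_arm", "data": {
  "series": [
    [0,[0,0,-0.05],0],
    [0,[0,0,-0.08],0],
    [0,[0,0,-0.095],0],
    [0,[0,0,-0.095],0]
  ]
}}

```text
time: 10.32
eef_pos: [0.4823, -0.1988, 0.1354]
orientation: [-3.141, 0.0, 0.997]
ft_force: [0.6, 0.3, -5.0]
gripper_width: 0.377
gripper_force: 61.4
```

Request:
{"op": "move_arm", "data": {
  "series": [
    [0,[-0.027,-0.042,0],0],
    [0,[-0.054,-0.084,0],0],
    [0,[-0.081,-0.126,0],0],
    [0,[-0.108,-0.168,0],0],
    [0,[-0.108,-0.168,0],0]
  ]
}}

```text
time: 10.95
eef_pos: [0.4605, -0.2327, 0.1354]
orientation: [-3.141, -0.001, 0.996]
ft_force: [1.8, 1.1, -6.3]
gripper_width: 0.384
gripper_force: 61.0
```

In contact with the hatch and no dragging. Keep pushing along the track.

Request:
{"op": "move_arm", "data": {
  "series": [
    [0,[-0.05,-0.077,0],0],
    [0,[-0.1,-0.154,0],0],
    [0,[-0.15,-0.231,0],0],
    [0,[-0.2,-0.308,0],0],
    [0,[-0.25,-0.385,0],0]
  ]
}}

```text
time: 11.58
eef_pos: [0.4142, -0.304, 0.1358]
orientation: [3.141, -0.009, 1.003]
ft_force: [6.4, 8.8, -5.6]
gripper_width: 0.381
gripper_force: 61.0
```

Request:
{"op": "move_arm", "data": {
  "series": [
    [0,[-0.04,-0.065,0],0],
    [0,[-0.08,-0.13,0],0],
    [0,[-0.12,-0.19,0],0],
    [0,[-0.15,-0.235,0],0],
    [0,[-0.15,-0.235,0],0]
  ]
}}

```text
time: 12.2
eef_pos: [0.3823, -0.3537, 0.1355]
orientation: [-3.141, -0.004, 1.0]
ft_force: [3.4, 4.0, -5.4]
gripper_width: 0.384
gripper_force: 61.1
```

```bash
cat > k.py <<'E'
from h import *
np.set_printoptions(precision=1,suppress=True)
O=np.array([.4576,-.3757]);kx=np.array([.8403,-.5421]);ky=np.array([.5421,.8403])
def kcloud(n):
    p,d=snap(n);P=cloud(n,d);K=P[...,:2]-O
    return p,np.stack([K@kx,K@ky,P[...,2]],-1)
def plane(n='top'):
    p,K=kcloud(n);m=(abs(K[...,2]-.1765)<.006)&(abs(K[...,0])<.12)&(K[...,1]<.11)&(K[...,1]>-.3)
    m&=(p.min(-1)>110)
    k,l,s,_=cv2.connectedComponentsWithStats(m.astype(np.uint8));q=K[l==1+np.argmax(s[1:,4])]*1000
    print('hatch x',np.percentile(q[:,0],[1,99]),'y',np.percentile(q[:,1],[1,99]),'z',np.median(q[:,2]),len(q));return p,K
if __name__=='__main__':
    plane();o=get_obs();print(o['eef_pos']*1000,o['ft_force'],o['time'])
    e=(o['eef_pos'][:2]-O);print('tcp kiln',e@kx*1000,e@ky*1000)
E
python3 k.py
```

```text
hatch x [-89.7  92.9] y [-219.1  -76.1] z 175.59971266920067 1813
[ 382.3 -353.7  135.5] [ 3.2  3.5 -6. ] 12.25
tcp kiln -75.21174073139653 -22.33036863651173
```

Hatch open about 150 mm. Push about 12 mm more, then ease the wedge down.

Request:
{"op": "move_arm", "data": {
  "series": [
    [0,[-0.018,-0.028,0],0],
    [0,[-0.034,-0.052,0],0],
    [0,[-0.034,-0.052,0],0],
    [0,[-0.034,-0.052,-0.006],0],
    [0,[-0.034,-0.052,-0.006],0]
  ]
}}

```text
time: 12.88
eef_pos: [0.3764, -0.3628, 0.1351]
orientation: [-3.141, -0.005, 1.001]
ft_force: [2.8, 7.9, -0.2]
gripper_width: 0.382
gripper_force: 61.7
```

The vertical force shows the wedge resting on the track. Release, then rise.

Request:
{"op": "move_arm", "data": {
  "series": [
    [0.5,[0,0,0],0],
    [0.6,[0,0,0],0],
    [0.6,[0,0,0],0],
    [0.6,[0,0,0.1],0],
    [0.6,[0,0,0.3],0]
  ]
}}

```text
time: 13.5
eef_pos: [0.3726, -0.3665, 0.1938]
orientation: [-3.138, -0.0, 0.997]
ft_force: [1.0, -0.3, 0.1]
gripper_width: 0.601
gripper_force: 0.0
```

Request:
{"op": "move_arm", "data": {
  "series": [
    [0.6,[0,0.1,0.2],0],
    [0.6,[0.1,0.35,0.3],0],
    [0.6,[0.2,0.6,0.3],0],
    [0.6,[0.3,0.9,0.3],0],
    [0.6,[0.3,1,0.3],0]
  ]
}}

```text
time: 14.12
eef_pos: [0.4355, -0.1625, 0.2551]
orientation: [3.14, -0.002, 1.004]
ft_force: [-0.1, -1.6, 0.6]
gripper_width: 0.6
gripper_force: 0.0
```

```bash
cat > v.py <<'E'
from k import *
p,K=plane();print(get_obs()['eef_pos'],get_obs()['time'])
x,y,z=[K[...,i]*1000 for i in range(3)]
s=(abs(x+76)<30)&(y>-120)&(y<60)&(z>153)&(z<185)
for a in range(-120,60,10):
    t=s&(y>=a)&(y<a+10)
    if t.sum()>3: print(a,t.sum(),np.percentile(z[t],[5,50,95]),np.percentile(x[t],[5,95]))
for th in ['vase']:
    for n in ['top','side']:
        if n=='side': snap(n)
        for r in pinpoint(th,n)[:2]: print('pin',n,r['confidence'],r['location'],at_z(n,r['location'],.056))
        for r in find_in(th,n)[:2]: print('find',n,r['confidence'],r['location'],at_z(n,r['location'],.142))
P=cloud('top',np.zeros((420,560)))
m=(abs(x-10)<55)&(y>-58)&(y<58)&(z>120)&(z<148)
q=np.argwhere(m);g=K[m]*1000;print(len(g));
if len(g)>5: print(cv2.minEnclosingCircle(g[:,:2].astype(np.float32)),np.median(g,0))
c=[325,470,165,285];cv2.imwrite('pics/g5.png',cv2.resize(p[c[2]:c[3],c[0]:c[1],::-1],None,fx=5,fy=5,interpolation=2))
E
python3 v.py
```

```text
hatch x [-91.8  92.1] y [-228.7  -85.3] z 175.86210769377163 2884
[ 0.4 -0.2  0.3] 14.175
-120 59 [167.7 175.2 181.4] [-94.2 -49. ]
-110 65 [160.1 174.6 181.6] [-95.4 -48.1]
-100 58 [170.4 175.6 180. ] [-92.5 -49.2]
-90 74 [154.5 173.7 180.7] [-93.2 -49.3]
-80 44 [154.4 160.5 164.8] [-91.1 -57.2]
-70 39 [156.5 164.5 168.1] [-90.5 -58.3]
-60 42 [156.8 166.6 171.1] [-91.3 -58.9]
-50 44 [156.1 168.  173. ] [-97.2 -58.8]
-40 44 [160.  170.5 176.5] [-90.8 -59.8]
-30 45 [157.1 172.8 177.3] [-90.9 -58.5]
-20 45 [157.1 174.6 180.8] [-90.7 -58.7]
-10 48 [153.8 176.6 181.7] [-90.7 -60.2]
0 6 [153.4 154.5 156.5] [-78.2 -54.6]
10 18 [153.1 154.6 158.5] [-99.4 -52.7]
20 4 [153.7 155.3 156.5] [-97.2 -57.8]
30 9 [153.1 154.6 156.6] [-99.6 -62.9]
40 7 [153.3 154.7 157.7] [-99.1 -58.8]
50 8 [153.4 154.3 155.8] [-98.5 -52.4]
pin top 0.74 [375.6, 211.8] [ 0.5 -0.4  0.1]
find top 0.73 [378.4, 209.2] [ 0.5 -0.4  0.1]
find side 0.61 [289.4, 149.9] [ 0.5 -0.4  0.1]
84
((28.556245803833008, 6.599452495574951), 44.49867248535156) [  5.6  -9.  137.6]
```

View pics/g5.png

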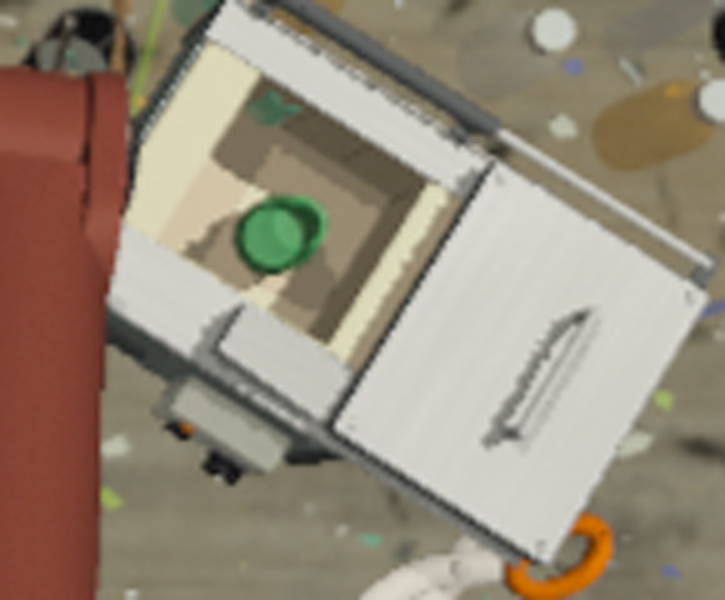

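The picture shows the hatch held open about 160 mm by the wedge (290,350), and the green vase in the mouth at crop (280,235). Next, locate the vase collar from depth and the picture.

Run:
```python
from k import *
p,K=kcloud('top');hsv=cv2.cvtColor(p,cv2.COLOR_RGB2HSV)
g=((hsv[...,0]>50)&(hsv[...,0]<90)&(hsv[...,1]>70)).astype(np.uint8);b=np.zeros_like(g);b[200:224,368:394]=g[200:224,368:394]
n,l,s,c=cv2.connectedComponentsWithStats(b);i=1+np.argmax(s[1:,4]);m=l==i;print('blob',s[i],c[i])
q=K[m]*1000;print(np.histogram(q[:,2],bins=range(40,170,10)))
t=q[(q[:,2]>125)&(q[:,2]<155)];print(len(t),t.mean(0),cv2.minEnclosingCircle(t[:,:2].astype(np.float32)))
for r in pinpoint('vase','top')[:1]+find_in('vase','top')[:1]:
    for z in (.056,.1,.142): w=at_z('top',r['location'],z)[:2]-O;print(r['location'],z,w@kx*1000,w@ky*1000)
C=camera_info('top')
def proj(x,y,z):
    X=np.r_[O+x*kx+y*ky,z];v=np.array(C['R'])@X+C['t'];return [v[0]/v[2]*C['fx']+C['cx'],v[1]/v[2]*C['fy']+C['cy']]
# silhouette fit of vase model
from scipy.optimize import minimize
def sil(x,y):
    a=np.zeros(g.shape,np.uint8);th=np.linspace(0,6.28,24);S=16
    for z,r in [(.056,.024),(.096,.024),(.11,.017),(.142,.017)]:
        pts=np.array([proj(x+r*np.cos(k),y+r*np.sin(k),z) for k in th]);cv2.fillPoly(a,[np.int32(pts*S)],1,shift=4)
    return a
best=min(((int((sil(x,y)[196:228,364:398]!=m[196:228,364:398]).sum()),x,y) for x in np.arange(-.03,.05,.003) for y in np.arange(-.04,.04,.003)))
print(best, O+best[1]*kx+best[2]*ky)
```

```text
blob [372 204  18  16 215] [380.8 211.2]
(array([ 0,  4, 21, 13, 10, 30, 37, 18, 18, 29, 33,  1]), array([ 40,  50,  60,  70,  80,  90, 100, 110, 120, 130, 140, 150, 160]))
74 [  4.8  -9.4 138.4] ((6.000405311584473, -10.005441665649414), 17.090938568115234)
[377.6, 211.6] 0.056 7.294470882263315 -8.402605116868374
[377.6, 211.6] 0.1 -2.0640585543632644 -2.672379046205747
[377.6, 211.6] 0.142 -10.997200289324898 2.7973822030630684
[378.8, 209.5] 0.056 15.052810676075786 -8.108246730730848
[378.8, 209.5] 0.1 5.481547980308181 -2.3860919511566863
[378.8, 209.5] 0.142 -3.6546573201971495 3.075964883891382
(58, np.float64(0.008999999999999994), np.float64(-0.01599999999999998)) [ 0.5 -0.4]
```

The collar is found with 17 mm radius (as specified) at kiln (6, -10), world (0.4575, -0.387). Go above it.

Request:
{"op": "move_arm", "data": {
  "series": [
    [0.65,[0.03,-0.25,0],0],
    [0.65,[0.06,-0.5,0],0],
    [0.65,[0.09,-0.75,0],0],
    [0.65,[0.11,-1,0],0]
  ]
}}

```text
time: 15.08
eef_pos: [0.4557, -0.3692, 0.2543]
orientation: [3.142, -0.0, 0.996]
ft_force: [0.8, 0.6, -0.0]
gripper_width: 0.651
gripper_force: 0.0
```

Request:
{"op": "move_arm", "data": {
  "series": [
    [0.65,[0,-0.1,0],0],
    [0.65,[0,-0.1,-0.15],0],
    [0.65,[0,-0.1,-0.15],0],
    [0.65,[0,-0.1,-0.15],0]
  ]
}}

```text
time: 15.58
eef_pos: [0.4566, -0.3862, 0.2253]
orientation: [3.141, -0.0, 0.999]
ft_force: [-0.2, -0.5, -0.6]
gripper_width: 0.653
gripper_force: 0.0
```

On target. Descend.

Request:
{"op": "move_arm", "data": {
  "series": [
    [0.65,[0.005,0,-0.2],0],
    [0.65,[0.005,0,-0.4],0],
    [0.65,[0.005,0,-0.55],0],
    [0.65,[0.005,0,-0.65],0],
    [0.65,[0.005,0,-0.68],0]
  ]
}}

```text
time: 16.2
eef_pos: [0.4573, -0.3864, 0.0885]
orientation: [-3.141, -0.0, 0.998]
ft_force: [-0.6, 0.9, -0.4]
gripper_width: 0.649
gripper_force: 0.0
```

Request:
{"op": "move_arm", "data": {
  "series": [
    [0.65,[0,0,0],0],
    [0.45,[0,0,0],0],
    [0.3,[0,0,0],0],
    [0,[0,0,0],0],
    [0,[0,0,0],0]
  ],
  "force": 30
}}

```text
time: 16.82
eef_pos: [0.4578, -0.3872, 0.0901]
orientation: [3.139, 0.0, 0.997]
ft_force: [-1.9, 1.4, 5.3]
gripper_width: 0.447
gripper_force: 30.0
```

Width 0.447 (38 mm) with +5 N upward means the tips are on the shoulder. Open, rise 9 mm, regrip.

Request:
{"op": "move_arm", "data": {
  "series": [
    [0.65,[0,0,0],0],
    [0.65,[0,0,0],0],
    [0.65,[0,0,0.045],0],
    [0.65,[0,0,0.045],0],
    [0.65,[0,0,0.045],0]
  ]
}}

```text
time: 17.45
eef_pos: [0.457, -0.3868, 0.0976]
orientation: [3.141, 0.0, 0.997]
ft_force: [0.2, 0.3, -0.4]
gripper_width: 0.648
gripper_force: 0.0
```

Request:
{"op": "move_arm", "data": {
  "series": [
    [0.45,[0,0,0],0],
    [0.3,[0,0,0],0],
    [0,[0,0,0],0],
    [0,[0,0,0],0],
    [0,[0,0,0],0]
  ],
  "force": 30
}}

```text
time: 18.08
eef_pos: [0.4568, -0.3867, 0.0976]
orientation: [-3.141, 0.0, 0.997]
ft_force: [-2.0, 0.1, 4.2]
gripper_width: 0.433
gripper_force: 30.1
```

Request:
{"op": "move_arm", "data": {
  "series": [
    [0.65,[0,0,0],0],
    [0.65,[0,0,0],0],
    [0.65,[0,0,0.03],0],
    [0.65,[0,0,0.03],0],
    [0.65,[0,0,0.03],0]
  ]
}}

```text
time: 18.7
eef_pos: [0.4571, -0.3868, 0.1036]
orientation: [3.141, -0.0, 0.997]
ft_force: [-0.3, 0.5, -0.4]
gripper_width: 0.651
gripper_force: 0.0
```

Request:
{"op": "move_arm", "data": {
  "series": [
    [0.45,[0,0,0],0],
    [0.3,[0,0,0],0],
    [0,[0,0,0],0],
    [0,[0,0,0],0],
    [0,[0,0,0],0]
  ],
  "force": 30
}}

```text
time: 19.32
eef_pos: [0.4568, -0.3867, 0.1037]
orientation: [-3.141, 0.0, 0.997]
ft_force: [-1.8, 1.0, 4.8]
gripper_width: 0.422
gripper_force: 30.1
```

Consistent with gripping the straight collar. Lift slowly and check the load.

Request:
{"op": "move_arm", "data": {
  "series": [
    [0,[0,0,0.03],0],
    [0,[0,0,0.07],0],
    [0,[0,0,0.12],0],
    [0,[0,0,0.18],0],
    [0,[0,0,0.18],0]
  ]
}}

```text
time: 19.95
eef_pos: [0.4579, -0.3873, 0.141]
orientation: [3.138, 0.0, 0.997]
ft_force: [-1.1, 0.0, -1.5]
gripper_width: 0.42
gripper_force: 30.1
```

Request:
{"op": "move_arm", "data": {
  "series": [
    [0,[0,0,0.15],0],
    [0,[0,0,0.3],0],
    [0,[0,0,0.5],0],
    [0,[0,0,0.62],0],
    [0,[0,0,0.65],0]
  ]
}}

```text
time: 20.58
eef_pos: [0.4576, -0.3871, 0.271]
orientation: [3.138, 0.0, 0.997]
ft_force: [0.4, -0.2, -2.2]
gripper_width: 0.418
gripper_force: 30.3
```

Run:
```python
from k import *
p,d=snap('side');cv2.imwrite('pics/g6.png',cv2.resize(p[85:225,230:350,::-1],None,fx=4,fy=4,interpolation=2))
plane()
```

```text
hatch x [-91.1  92.5] y [-230.2 -168.8] z 175.86482456164873 984
```

View pics/g6.png

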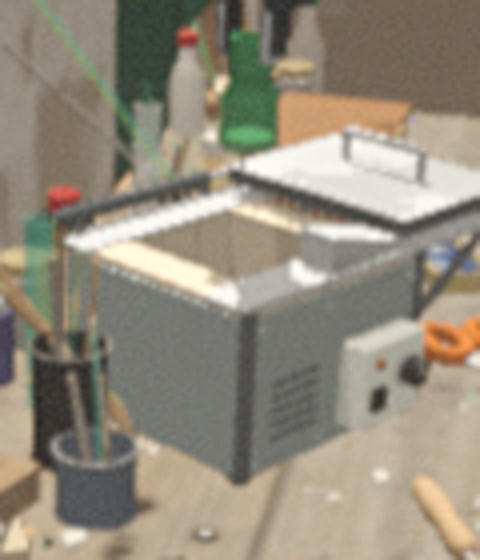

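The picture shows the vase held upright over the mouth (crop 250,100), with the hatch open and the wedge in place (340,245). Carry it to the plate.

Request:
{"op": "move_arm", "data": {
  "series": [
    [0,[0,0.15,0],0],
    [0,[0,0.35,0],0],
    [0,[0,0.6,0],0],
    [0,[0,0.85,0],0],
    [0,[-0.02,1,0],0]
  ]
}}

```text
time: 21.3
eef_pos: [0.4522, -0.1833, 0.268]
orientation: [-3.138, -0.001, 1.001]
ft_force: [0.3, 0.2, -1.7]
gripper_width: 0.42
gripper_force: 30.3
```

Request:
{"op": "move_arm", "data": {
  "series": [
    [0,[-0.02,0.2,-0.1],0],
    [0,[-0.034,0.4,-0.25],0],
    [0,[-0.034,0.6,-0.45],0],
    [0,[-0.034,0.674,-0.65],0],
    [0,[-0.034,0.674,-0.8],0]
  ]
}}

```text
time: 21.92
eef_pos: [0.4444, -0.05, 0.107]
orientation: [-3.138, 0.001, 1.001]
ft_force: [1.3, -1.3, -1.2]
gripper_width: 0.418
gripper_force: 30.3
```

Request:
{"op": "move_arm", "data": {
  "series": [
    [0,[0,0,-0.03],0],
    [0,[0,0,-0.06],0],
    [0,[0,0,-0.06],0],
    [0,[0,0,-0.06],0]
  ]
}}

```text
time: 22.42
eef_pos: [0.4468, -0.0522, 0.0982]
orientation: [3.14, -0.001, 0.997]
ft_force: [0.8, 0.9, -1.4]
gripper_width: 0.422
gripper_force: 30.4
```

Run:
```python
from h import *
np.set_printoptions(precision=4,suppress=True)
p,d=snap('side');P=cloud('side',d);hsv=cv2.cvtColor(p,cv2.COLOR_RGB2HSV)
for r in pinpoint('vase','side')[:1]+pinpoint('plate','side')[:1]: print(r,at_z('side',r['location'],.027),at_z('side',r['location'],0))
r=find_in('vase','side')[0]['location'];u,v=map(int,r)
b=np.zeros(d.shape,np.uint8);s=np.s_[max(v-40,0):v+40,u-25:u+25];b[s]=((hsv[...,0]>50)&(hsv[...,0]<90)&(hsv[...,1]>70))[s]
q=P[b>0];near=q[(abs(q[:,0]-.447)<.04)&(abs(q[:,1]+.052)<.05)]
print(len(near),near.min(0),near.max(0),np.median(near,0));print(get_obs()['eef_pos'],get_obs()['ft_force'])
cv2.imwrite('pics/g7.png',cv2.resize(p[150:275,210:340,::-1],None,fx=4,fy=4,interpolation=2))
```

```text
{'location': [268.4, 222.6], 'confidence': 0.76} [ 0.4593 -0.0975  0.027 ] [ 0.4691 -0.1426  0.    ]
{'location': [268.4, 237.3], 'confidence': 0.96} [ 0.4427 -0.0256  0.027 ] [ 0.4517 -0.0672  0.    ]
447 [ 0.4237 -0.0721  0.0547] [ 0.4674 -0.0259  0.1373] [ 0.446  -0.0358  0.0935]
[ 0.4465 -0.0521  0.0979] [ 0.3636 -1.0946 -0.9331]
```

View pics/g7.png

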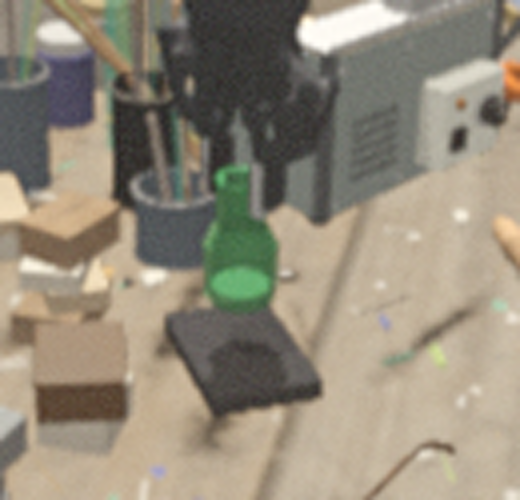

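The vase hangs upright over the plate with its shadow at mid-plate (245,360) and its bottom at z ≈ 0.05. Lower to about 2 mm above the plate, then feel for contact.

Request:
{"op": "move_arm", "data": {
  "series": [
    [0,[0,0,-0.08],0],
    [0,[0,0,-0.13],0],
    [0,[0,0,-0.155],0],
    [0,[0,0,-0.155],0]
  ]
}}

```text
time: 23.12
eef_pos: [0.4461, -0.0519, 0.0662]
orientation: [-3.141, 0.0, 0.998]
ft_force: [-0.2, -0.7, -0.7]
gripper_width: 0.417
gripper_force: 30.4
```

Request:
{"op": "move_arm", "data": {
  "series": [
    [0,[0,0,-0.004],0],
    [0,[0,0,-0.008],0],
    [0,[0,0,-0.008],0]
  ]
}}

```text
time: 23.5
eef_pos: [0.4463, -0.052, 0.065]
orientation: [3.141, -0.0, 0.997]
ft_force: [0.0, 0.3, -1.4]
gripper_width: 0.422
gripper_force: 30.4
```

Request:
{"op": "move_arm", "data": {
  "series": [
    [0,[0,0,-0.004],0],
    [0,[0,0,-0.004],0],
    [0,[0,0,-0.004],0]
  ]
}}

```text
time: 23.88
eef_pos: [0.4462, -0.052, 0.064]
orientation: [-3.141, -0.0, 0.997]
ft_force: [0.3, -0.5, -1.6]
gripper_width: 0.418
gripper_force: 30.4
```

Request:
{"op": "move_arm", "data": {
  "series": [
    [0,[0,0,-0.004],0],
    [0,[0,0,-0.004],0],
    [0,[0,0,-0.004],0]
  ]
}}

```text
time: 24.25
eef_pos: [0.4463, -0.0519, 0.0636]
orientation: [3.141, -0.0, 0.998]
ft_force: [-1.3, -0.3, 5.3]
gripper_width: 0.421
gripper_force: 31.0
```

Contact at +5 N. Release gently and rise straight up.

Request:
{"op": "move_arm", "data": {
  "series": [
    [0.5,[0,0,0],0],
    [0.65,[0,0,0],0],
    [0.75,[0,0,0],0],
    [0.75,[0,0,0.05],0],
    [0.75,[0,0,0.15],0]
  ]
}}

```text
time: 24.88
eef_pos: [0.4457, -0.0519, 0.0935]
orientation: [-3.14, 0.001, 0.998]
ft_force: [-1.0, 0.6, 0.3]
gripper_width: 0.749
gripper_force: 0.0
```

Request:
{"op": "move_arm", "data": {
  "series": [
    [0.75,[0,0,0.2],0],
    [0.75,[0,0,0.4],0],
    [0.75,[0.1,0.2,0.6],0],
    [0.75,[0.2,0.5,0.7],0],
    [0.75,[0.2,0.7,0.7],0]
  ]
}}

```text
time: 25.5
eef_pos: [0.4882, 0.0909, 0.236]
orientation: [3.138, -0.005, 0.998]
ft_force: [0.3, 0.3, -0.9]
gripper_width: 0.75
gripper_force: 0.0
```

Run:
```python
from k import *
np.set_printoptions(precision=4,suppress=True)
p,d=snap('side');P=cloud('side',d);hsv=cv2.cvtColor(p,cv2.COLOR_RGB2HSV)
for t in('vase','plate'):
    for r in pinpoint(t,'side')[:1]: print(t,r,at_z('side',r['location'],.016 if t=='vase' else 0))
b=(hsv[...,0]>50)&(hsv[...,0]<90)&(hsv[...,1]>70)
q=P[b];q=q[(abs(q[:,0]-.447)<.04)&(abs(q[:,1]+.052)<.05)]
print(len(q),q.min(0),q.max(0),np.median(q,0))
t=q[q[:,2]>.075];print('collar mean x',t.mean(0),'body',q[q[:,2]<.055].mean(0))
plane();print(get_obs()['time'],get_obs()['eef_pos'])
```

```text
vase {'location': [269.6, 231.6], 'confidence': 0.74} [ 0.4496 -0.0708  0.016 ]
plate {'location': [267.3, 243.8], 'confidence': 0.84} [ 0.4474 -0.0359  0.    ]
475 [ 0.4226 -0.0671  0.0195] [ 0.466  -0.0249  0.1031] [ 0.4422 -0.036   0.0611]
collar mean x [ 0.4446 -0.0445  0.0915] body [ 0.4414 -0.0327  0.0379]
hatch x [-91.8843  91.7555] y [-228.6549  -85.1676] z 175.661076418792 2889
25.7 [0.4858 0.0885 0.2336]
```

Run:
```python
from h import *
np.set_printoptions(precision=4,suppress=True)
p,d=snap('top');P=cloud('top',d);Z=P[...,2];v,u=np.indices(d.shape)
m=(abs(P[...,0]-.447)<.08)&(abs(P[...,1]+.052)<.08)
pl=P[m&(Z>.010)&(Z<.022)];r=cv2.minAreaRect((pl[:,:2]*1000).astype(np.float32));print(len(pl),r)
t=P[m&(Z>.09)&(Z<.12)];print(len(t),t.mean(0) if len(t) else '',cv2.minEnclosingCircle((t[:,:2]*1000).astype(np.float32)) if len(t) else '')
for n in('mug','frit_jar'):
    for r in pinpoint(n,'top')[:1]: print(n,r['location'])
```

```text
537 ((451.46563720703125, -60.14006042480469), (121.61876678466797, 135.6621551513672), 5.200413703918457)
54 [ 0.4468 -0.0529  0.1007] ((447.13323974609375, -53.69461441040039), 16.930492401123047)
mug [151.7, 240.5]
frit_jar [163.2, 208.8]
```

The vase collar is at (447, -54) against the plate centre (447, -52). It stands upright, and the hatch is still wedged open.

```bash
python3 -c "
from rig import *
print(close_job())"
```

```text
the job is handed in; nothing more can be done
None
```

The job is handed in: the hatch is wedged open at about 160 of 170 mm, the vase stands upright within about 2 mm of the plate's centre, and the mug and frit jar were not disturbed.

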